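# Clear a jammed marker disc and shut the bin's outlet

## Robot

A 6-joint arm with a two-finger parallel gripper is mounted at the origin on the work surface. World frame = base frame: x ahead of the robot, y to its left, z up, the work surface at z = 0. Lengths are in mm, angles in rad, forces in N, time in s.
With the tool pointing down it reaches from about 300 to 775 mm from the base axis. Payload 14.6 kg.
Tool frame: the origin (TCP) lies at the very end of the fingers, on their centre line; the grasp point (between the pads) lies 19 mm behind it; z points along the fingers, y is the line along which they close (so a half turn about z gives the same grasp; the last joint's range is limited). The gripper opens to 94 mm and grips with 3 to 60 N. Pads are 16 mm wide; open, the fingers measure 119 mm over their backs; the gripper's body (75 mm by 177 mm) begins 78 mm behind the grasp point.
Start: joints at [1.128, 0.3, 1.521, -0, 1.321, -0.067], TCP at [201.856, 511.609, 205.446] pointing down, gripper open.
Joint ranges: [-3.03, 3.03], [-0.79, 2.21], [0.23, 2.52], [-1.04, 4.18], [0, 3.07], [-2.55, 2.55]. Speed limits (rad/s): [2.22, 2.22, 2.57, 3.14, 3.14, 3.14].

## Interface

Orientations are given as [roll, pitch, yaw] about the fixed x, y, z axes, in that order (R = Rz(yaw) Ry(pitch) Rx(roll)).
In Python, from cell import manip, eyes, ticket gives the robot as it stands. The module is installed in compiled form; this text tells all that it offers.
- The arm moves only by the tool arm_command, never from a script. Its argument "plan" is a list of rows, each a list of 5 numbers: the opening, from -1 (shut) to 1 (fully open), then the shift along the tool's x, y, z in m, then the turn about the tool's z in rad. In form: [[jaw, dx, dy, dz, roll], ...]. A call has 1 to 20 rows; each row shifts and turns the commanded pose from where the row before left it, along the tool's axes as they then stand; what a row does not reach is not made up. A row lasts 1/8 s, in which the tool goes at most 62.5 mm and 10.7 degrees, less where a joint would pass 70% of its speed; a pose out of reach is approached as far as the arm can. A call is refused whole if a number of a shift passes 0.0625 or a number of a turn 0.188, either way. A call with a gripper value outside its range is refused whole. The fingers move at their own pace and stop on an object; "newtons" is the grip in N (left out, the last holds). Time passes only in rows, so rows that do not move let the fingers close. It gives the time, the measured TCP pose, the force, the opening and the grip force at its end, in the units of the state.
- manip.read_state(): the state, without advancing time (a new reading comes with each control period).
- eyes.camera(name): name is "scene" or "side" or "wrist"; returns a dict with "img" (400x640x3 uint8, blue, green, red), "z_map" (400x640 float32, mm along the optical axis (not along the pixel's ray), 0 where there is no reading), "fx", "fy", "cx", "cy" (pixels), "dist" ([k1, k2, p1, p2, k3] as OpenCV has them; the pictures are not rectified), "eye" and "orientation" of the camera in the world. Camera axes: x right, y down, z forward; pixel columns grow to the right and rows downward; lengths in mm; the calibration is good to about 2 mm. A picture is of the moment at which its call begins.
- ticket.sign_off(): hands the job in; it is judged then, once.
The state is a dict: "clock": time; "joints": joint angles; "qd": joint speeds; "effort": joint torques, N m; "eef_pos": TCP position; "eef_rot": TCP orientation; "wrist_force": force on the tool from outside, world axes, zero at the start; "moment": the same for the moment, N m; "finger_gap": finger opening in mm; "finger_force": force on a finger pad.
Only numpy, scipy, OpenCV 4.12 (cv2) and the standard library are available. Lean on these libraries where they do the work, as an engineer would, in place of code of your own. Each camera call takes 0.05 s, during which the arm holds its last target. There are 200 camera calls.

## Task

A round marker disc has jammed in the outlet of the shallow sorting bin, so the outlet's shutter cannot close. Nudge the stuck disc back until it is wholly inside the bin and clear of the outlet, sliding it along the floor without lifting it out, and then push the shutter fully shut by its chrome handle. Both marker discs must end lying flat inside the bin.

Things in the scene. Friction and masses are not known exactly. Their poses are not given: they have to be found in the camera images.
- bin: Fixed shallow aluminium bin, open top, dark floor 5 mm above the table, walls 28 mm high. Origin: middle of the outlet in its front wall, at table height; x leads into the bin, y left along the front wall, z up. Outlet 64 mm wide, wall 6 mm thick (x -3 to 3 mm). Floor from x = -50 mm (apron outside) to 189 mm; inside y is -139 to 139 mm. The stuck disc lies in the outlet within 10 mm of the origin.
- disc_a_center (a point): One of two like aluminium marker discs, 56 mm across, 18 mm thick, about 0.1 kg, lying flat in the bin. The point is its centre, 9 mm above its underside; z is up. Either may be the stuck one; the other lies loose behind it.
- disc_b_center (a point): One of two like aluminium marker discs, 56 mm across, 18 mm thick, about 0.1 kg, lying flat in the bin. The point is its centre, 9 mm above its underside; z is up. Either may be the stuck one; the other lies loose behind it.
- shutter (a joint): Upright steel shutter, 84 x 5 mm, top 30 mm above the table, sliding along the front wall's outside. 0 m is open (parked at the outlet's +y side), 0.100 m is shut against a stop; stays where left, slides at about 2 N. Its chrome handle, an upright post 12 mm thick (15 mm at its cap), 28 to 58 mm above the table, stands at x = -8 mm, y = 100 mm minus this value in the bin's frame.
Things that resemble listed ones, but are neither listed nor needed, are in the scene too. What is shaped like the part that bears disc_a_center but pink or turquoise is not meant. What is shaped like the part that bears disc_b_center but yellow is not meant.

How it is judged:
By the outcome, as a careful person would: the job done as asked, in the order asked, and still so for the second after the job is handed in, with the robot touching nothing.
It also fails if it takes over 38 s, if anything falls off the work surface, if the arm or the gripper's body presses on something with over 40 N, if the wrist force passes 120 N, or if a joint passes its speed limit or range.

## Working session

There is one attempt and no reset: what is moved stays moved. The work goes in short steps, Python scripts to look and compute and a tool call to move; the robot and the scene stay as the last step left them, time stands still between calls to the robot, and variables do not carry over. Pictures are saved under pics/ and viewed, at most 10 in all, crops included, and the job is handed in when it is done.

Besides the shell and the picture viewer there is one more tool, called after "Emit:" as name(argument=value, ...) on one line, values as JSON. arm_command: Moves the arm, as the interface text tells. Its arguments: {"type":"object","properties":{"plan":{"type":"array"},"newtons":{"type":"number"}},"required":["plan"]}

```bash
mkdir -p pics
cat > h.py <<'E'
import numpy as np, cv2
from cell import manip, eyes, ticket
def R(o):
    from scipy.spatial.transform import Rotation as r
    o=np.array(o); 
    return o if o.shape==(3,3) else (r.from_quat(o).as_matrix() if o.size==4 else r.from_euler('xyz',o).as_matrix())
def ray(c,u,v):
    K=np.array([[c['fx'],0,c['cx']],[0,c['fy'],c['cy']],[0,0,1]])
    p=cv2.undistortPoints(np.array([[[u,v]]],float),K,np.array(c['dist'],float))[0,0]
    return R(c['orientation'])@np.array([p[0],p[1],1])
def atz(c,u,v,z):
    d=ray(c,u,v); e=np.array(c['eye']); return e+d*(z-e[2])/d[2]
def dep(c,u,v): return np.array(c['eye'])+ray(c,u,v)*c['z_map'][int(v),int(u)]
E
python3 - <<'E'
from h import *
import pickle
C={n:eyes.camera(n) for n in('scene','side')}
pickle.dump(C,open('c0.pkl','wb'))
for n,c in C.items():
    cv2.imwrite(f'pics/{n}0.png',c['img']); print(n,c['eye'],c['orientation'],c['fx'])
print(manip.read_state())
E
```

```text
scene [ 770.84013879 -337.90559444  516.60724748] [-2.37756397 -0.01500675  0.63135067] 418.6790484409011
side [ 158.21141799 -350.39108     396.12154213] [-2.17240137  0.00956328 -0.80738697] 415.4854740687226
{'clock': 0.1, 'joints': array([ 1.12838688e+00,  3.00365458e-01,  1.52146760e+00,  8.81478727e-06,
        1.32071653e+00, -6.66093646e-02]), 'qd': array([-0.00082881, -0.00096482, -0.00017442, -0.00039671,  0.00165354,
        0.00119592]), 'effort': array([ 2.60922556e-03, -5.32640433e+01, -3.53287733e+01,  7.10062799e-02,
        2.35447695e-02, -5.40810038e-05]), 'eef_pos': array([201.77110078, 511.4182438 , 204.99228925]), 'eef_rot': array([-3.14063841e+00, -7.22130906e-05,  2.76579035e+00]), 'wrist_force': array([-0.17668047, -0.31384103, -0.23226961]), 'moment': array([-0.00387797, -0.04443906,  0.01413361]), 'finger_force': 0.0, 'finger_gap': 93.95912721075837}
```

View pics/scene0.png

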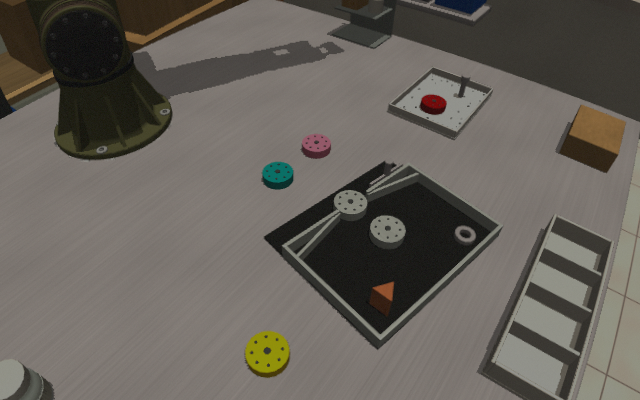

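View pics/side0.png

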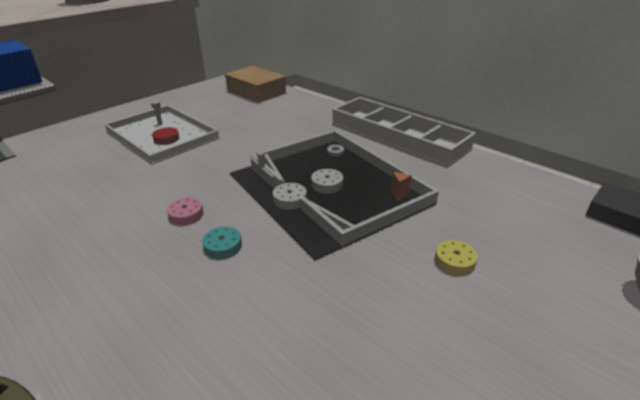

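The scene view shows the bin with its outlet disc at about (350,203) and the loose disc at (388,230). The shutter handle is near (390,170). Lookalikes are pink (316,145), turquoise (278,174), yellow (267,352) and red in the other tray (433,103). The plain aluminium disc in the outlet is the one to move. I'll check it in a crop.

Run:
```python
from h import *
import pickle
C=pickle.load(open('c0.pkl','rb'));c=C['scene']
cv2.imwrite('pics/crop1.png',cv2.resize(c['img'][145:345,260:510],None,fx=3.2,fy=3,interpolation=cv2.INTER_CUBIC)[:600,:800])
```

```text
(no output)
```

View pics/crop1.png

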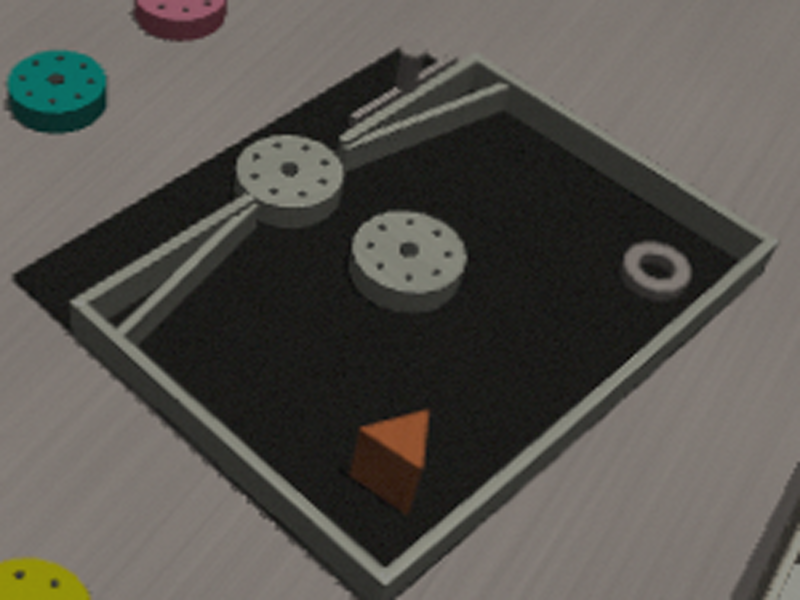

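The crop confirms it. The plain aluminium disc's hub in the outlet is at crop (290,169) and the loose disc's hub is at (409,249). The dark handle is at (412,60), and the funnel guides converge on the outlet. Next, fit the bin frame.

Run:
```python
from h import *
import pickle
C=pickle.load(open('c0.pkl','rb'));c=C['scene']
f=lambda x,y:(260+(x+.5)/3.2-.5,145+(y+.5)/3-.5)
P={k:atz(c,*f(*p),z) for k,p,z in[('FL',(477,58),28),('BL',(770,242),28),('BR',(386,583),28),('FR',(78,303),28),('stuck',(290,169),23),('loose',(409,249),23),('ring',(657,266),12),('prism',(395,480),5)]}
for k,v in P.items(): print(k,v.round(1))
m=np.array([(-3,145),(195,145),(195,-145),(-3,-145)],float)
w=np.array([P[k][:2] for k in('FL','BL','BR','FR')])
print(np.linalg.norm(w-np.roll(w,-1,0),axis=1), 'expect 198 290')
mc,wc=m.mean(0),w.mean(0);U,_,V=np.linalg.svd((m-mc).T@(w-wc));Rm=(U@V).T
t=wc-Rm@mc;print('origin',t,'yaw',np.arctan2(Rm[1,0],Rm[0,0]),'res',(w-(m@Rm.T+t)).round(1))
for k,v in P.items(): print(k,(Rm.T@(v[:2]-t)).round(1))
# handle points by depth
z=c['z_map'];
for v in range(158,182):
  for u in range(380,402):
    if z[v,u]>0:
      p=dep(c,u,v);q=Rm.T@(p[:2]-t)
      if p[2]>36: print((u,v),q.round(0),p[2].round(0),end=';')
s=manip.read_state();print(s['eef_pos'],s['clock'])
```

```text
FL [577.3 222.1  28. ]
BL [763.5 179.9  28. ]
BR [704.2 -97.6  28. ]
FR [515.2 -54.7  28. ]
stuck [541.1  85.2  23. ]
loose [618.8  71.7  23. ]
ring [721.6 145.1  12. ]
prism [678.1 -39.7   5. ]
[190.89058077 283.76391756 193.82188956 283.61876215] expect 198 290
origin [546.31074575  83.19396377] yaw -0.21811153071413442 res [[ 2.6 -3.3]
 [-4.6 -2.7]
 [-1.2  3. ]
 [ 3.2  3.1]]
FL [  0.2 142.3]
BL [191.1 141.4]
BR [ 193.2 -142.4]
FR [  -0.6 -141.3]
stuck [-5.6  0.9]
loose [73.3  4.5]
ring [157.7  98.3]
prism [155.3 -91.5]
(387, 158) [-17.  97.] 56.0;(388, 158) [-14.  96.] 57.0;(389, 158) [-13.  98.] 58.0;(390, 158) [-12.  99.] 58.0;(385, 159) [-15.  89.] 59.0;(386, 159) [-13.  90.] 59.0;(387, 159) [-13.  92.] 58.0;(388, 159) [-12.  94.] 58.0;(389, 159) [-10.  94.] 60.0;(390, 159) [-10.  96.] 58.0;(391, 159) [-8. 97.] 59.0;(385, 160) [-14.  88.] 58.0;(386, 160) [-12.  89.] 59.0;(387, 160) [-10.  89.] 59.0;(388, 160) [-10.  91.] 59.0;(389, 160) [-8. 92.] 60.0;(390, 160) [-8. 94.] 59.0;(391, 160) [-6. 95.] 59.0;(392, 160) [-5. 96.] 60.0;(385, 161) [-11.  85.] 59.0;(386, 161) [-10.  87.]
[... 1454 characters left out ...]
(389, 168) [-4. 90.] 45.0;(390, 168) [-4. 92.] 44.0;(384, 169) [-12.  87.] 40.0;(385, 169) [-8. 85.] 43.0;(386, 169) [-7. 86.] 44.0;(387, 169) [-6. 88.] 43.0;(388, 169) [-6. 90.] 42.0;(389, 169) [-4. 90.] 43.0;(390, 169) [-4. 94.] 41.0;(384, 170) [-11.  87.] 38.0;(385, 170) [-10.  87.] 38.0;(386, 170) [-7. 87.] 41.0;(387, 170) [-6. 88.] 41.0;(388, 170) [-5. 89.] 41.0;(389, 170) [-4. 91.] 40.0;(390, 170) [-3. 93.] 39.0;(385, 171) [-9. 87.] 37.0;(386, 171) [-7. 87.] 39.0;(387, 171) [-5. 87.] 39.0;(388, 171) [-5. 91.] 37.0;(389, 171) [-4. 91.] 38.0;(390, 171) [-3. 93.] 38.0;(385, 172) [-7. 85.] 36.0;(388, 172) [-3. 88.] 38.0;(389, 172) [-3. 91.] 36.0;[201.77110078 511.4182438  204.99228925] 0.1
```

Emit:
arm_command(plan=[[-0.57,0,0,0,-0.158],[-0.57,-0.0367,-0.0343,0,0],[-0.57,-0.0367,-0.0343,0,0],[-0.57,-0.0367,-0.0343,0,0],[-0.57,-0.0367,-0.0343,0,0],[-0.57,-0.0367,-0.0343,0,0],[-0.57,-0.0367,-0.0343,0,0],[-0.57,-0.0367,-0.0343,0,0],[-0.57,-0.0367,-0.0343,0,0],[-0.57,-0.0367,-0.0343,0,0],[-0.57,-0.0367,-0.0343,0,0],[-0.57,0,0,0,0]], newtons=10)

```text
clock: 1.6
eef_pos: [487.0, 95.1, 204.9]
eef_rot: [-3.141, -0.001, 2.92]
wrist_force: [-0.4, 0.1, -0.4]
finger_gap: 20.1
finger_force: 0.0
```

```bash
cat >> h.py <<'E'
O=np.array([546.3,83.2]);A=-0.218;B=np.array([[np.cos(A),-np.sin(A)],[np.sin(A),np.cos(A)]])
def tobin(p): return B.T@(np.array(p)[:2]-O)
def st():
    s=manip.read_state();print('t',s['clock'],'bin',tobin(s['eef_pos']).round(1),'z',s['eef_pos'][2].round(1),'rot',np.round(s['eef_rot'],3),'F(bin)',(B.T@s['wrist_force'][:2]).round(1),s['wrist_force'][2].round(1),'gap',s['finger_gap'])
E
python3 - <<'E'
from h import *
st()
c=eyes.camera('wrist');print(c['eye'],c['orientation']);cv2.imwrite('pics/w1.png',c['img'])
import pickle;pickle.dump(c,open('w1.pkl','wb'))
E
```

```text
t 1.6 bin [-60.5  -1.2] z 204.9 rot [-3.141e+00 -1.000e-03  2.920e+00] F(bin) [-0.4 -0. ] -0.4 gap 20.123891689713968
[405.38627021 114.49296668 384.05207021] [2.85479667e+00 1.99388865e-04 1.34859669e+00]
```

View pics/w1.png

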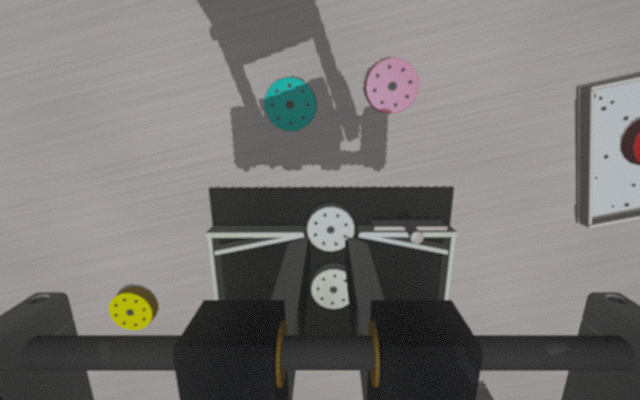

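The wrist view shows the front wall corners at (208,234) and (456,234). The stuck disc's hub is at (330,229), the loose hub at (333,290), the handle cap at (417,237) and the apron edge at y=188.

Run:
```python
from h import *
import pickle
c=pickle.load(open('w1.pkl','rb'))
for n,u,v,z in[('FR',208,234,28),('FL',456,234,28),('stuck',330,229,23),('loose',333,290,23),('cap',417,237,58),('apR',209,188,5),('apL',453,188,5),('turq',290,104,18),('gapR',304,234,28),('gapL',360,234,28)]:
    p=atz(c,u,v,z);print(n,p[:2].round(1),tobin(p).round(1))
```

```text
FR [513.6 -51.3] [  -2.9 -138.4]
FL [576.7 228.2] [ -1.7 148.2]
stuck [540.5  87.2] [-6.5  2.6]
loose [619.8  73.3] [73.9  6.2]
cap [556.6 177.9] [-10.5  94.7]
apR [465.4 -42.2] [ -51.9 -139.9]
apL [528.8 238.7] [-50.7 148. ]
turq [394.9  76.3] [-146.4  -39.5]
gapR [538.   56.9] [ -2.4 -27.5]
gapL [552.3 120. ] [-2.1 37.3]
```

Emit:
arm_command(plan=[[-0.57,0,0.003,0.045,0],[-0.57,0,0,0.045,0],[-0.57,0,0,0.045,0],[-0.57,0,0,0.035,0],[-0.57,0,0,0.014,0],[-0.57,0,0,0.01,0],[-0.57,0,0,0,0]])

```text
clock: 2.52
eef_pos: [486.9, 100.6, 11.8]
eef_rot: [3.141, 0.0, 2.924]
wrist_force: [0.2, 0.3, -0.1]
finger_gap: 19.9
finger_force: 0.0
```

```bash
python3 -c "
from h import *
st()"
```

```text
t 2.525 bin [-61.8   4.2] z 11.8 rot [3.141 0.    2.924] F(bin) [0.1 0.4] -0.1 gap 19.940118068413884
```

Emit:
arm_command(plan=[[-0.57,-0.008,-0.002,0,0],[-0.57,-0.006,0,0,0],[-0.57,-0.004,0,0,0],[-0.57,-0.004,0,0,0],[-0.57,-0.004,0,0,0],[-0.57,-0.004,0,0,0],[-0.57,-0.004,0,0,0],[-0.57,-0.004,0,0,0]])

```text
clock: 3.52
eef_pos: [523.6, 90.1, 11.5]
eef_rot: [-3.142, -0.0, 2.924]
wrist_force: [-1.4, 0.9, 0.3]
finger_gap: 20.2
finger_force: 0.5
```

Run:
```python
from h import *
st()
c=eyes.camera('scene');cv2.imwrite('pics/s2.png',cv2.resize(c['img'][145:345,260:510],None,fx=3.2,fy=3,interpolation=cv2.INTER_CUBIC)[:600,:800])
```

```text
t 3.525 bin [-23.6   1.9] z 11.5 rot [-3.142 -0.     2.924] F(bin) [-1.6  0.6] 0.3 gap 20.179672928733616
```

View pics/s2.png

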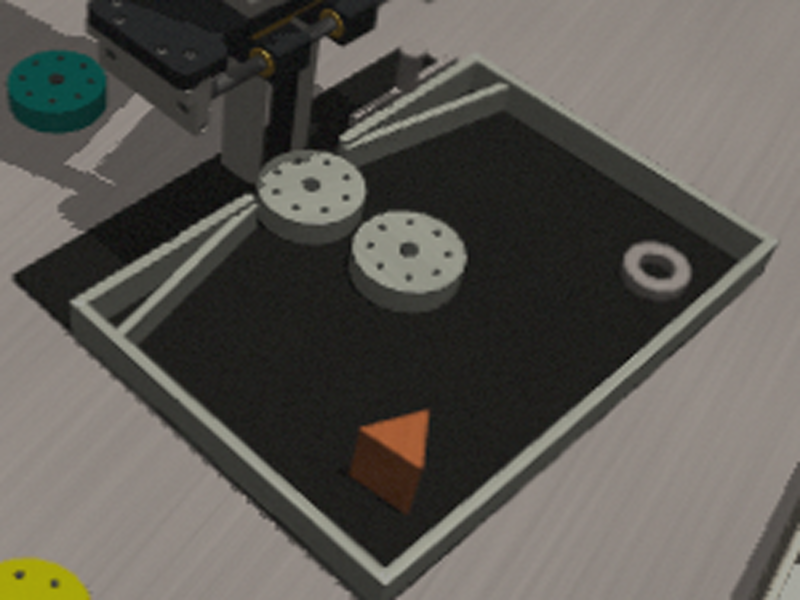

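The disc is sliding cleanly, with its hub now at crop (312,184), just touching the loose one at (409,249). Continue.

Emit:
arm_command(plan=[[-0.57,-0.004,0,0,0],[-0.57,-0.004,0,0,0],[-0.57,-0.004,0,0,0],[-0.57,-0.004,0,0,0],[-0.57,-0.004,0,0,0],[-0.57,-0.004,0,0,0],[-0.57,-0.004,0,0,0],[-0.57,-0.004,0,0,0],[-0.57,-0.004,0,0,0],[-0.57,-0.004,0,0,0],[-0.57,-0.004,0,0,0],[-0.57,-0.002,0,0,0],[-0.57,0,0,0,0]])

```text
clock: 5.2
eef_pos: [568.5, 80.2, 11.4]
eef_rot: [3.142, 0.0, 2.924]
wrist_force: [-1.1, 0.3, -0.2]
finger_gap: 19.9
finger_force: 0.0
```

Run:
```python
from h import *
st()
c=eyes.camera('scene');cv2.imwrite('pics/s3.png',cv2.resize(c['img'][145:345,260:510],None,fx=3.2,fy=3,interpolation=cv2.INTER_CUBIC)[:600,:800])
```

```text
t 5.2 bin [22.3  1.9] z 11.4 rot [3.142 0.    2.924] F(bin) [-1.1  0.1] -0.2 gap 19.920926448769222
```

View pics/s3.png

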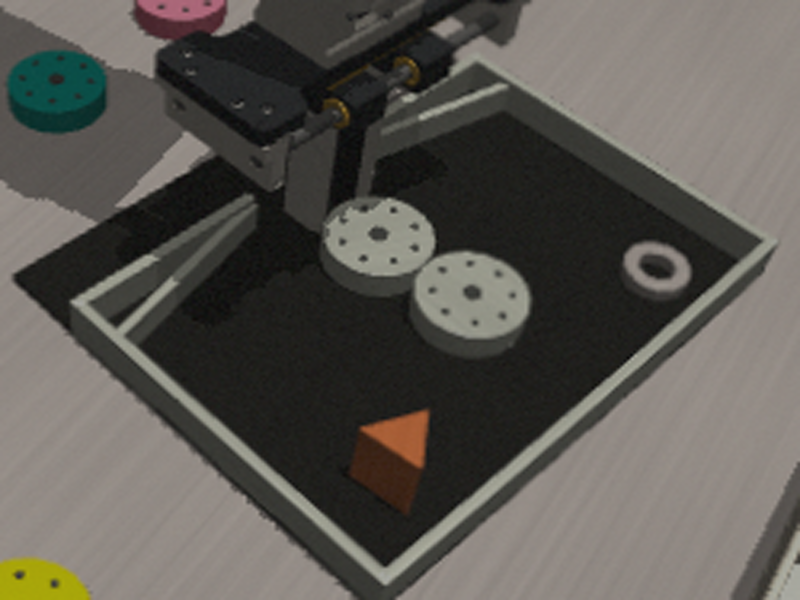

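The stuck disc's hub is at crop (378,233), which puts it about 55 mm inside. The loose one is at (472,292), and both lie flat. Now back off and go to the +y side of the handle.

Emit:
arm_command(plan=[[-0.57,0.008,0,0,0],[-0.57,0,0,0.0,0],[-0.57,0,0,-0.045,0],[-0.57,0,0,-0.045,0],[-1,0.008,0.0435,0,0],[-1,0.008,0.0435,0,0],[-1,0.007,0.043,0,0],[-1,0,0,0,0],[-1,0,0,0,0]])

```text
clock: 6.38
eef_pos: [566.0, 213.5, 101.3]
eef_rot: [-3.141, -0.0, 2.924]
wrist_force: [0.0, -0.8, -0.5]
finger_gap: 0.8
finger_force: 0.0
```

Run:
```python
from h import *
st()
c=eyes.camera('scene');cv2.imwrite('pics/s4.png',cv2.resize(c['img'][145:345,260:510],None,fx=3.2,fy=3,interpolation=cv2.INTER_CUBIC)[:600,:800])
c=eyes.camera('wrist');cv2.imwrite('pics/w4.png',c['img'])
import pickle;pickle.dump(c,open('w4.pkl','wb'))
```

```text
t 6.375 bin [ -9.  131.5] z 101.3 rot [-3.141 -0.     2.924] F(bin) [ 0.2 -0.7] -0.5 gap 0.8181386905819104
```

View pics/w4.png

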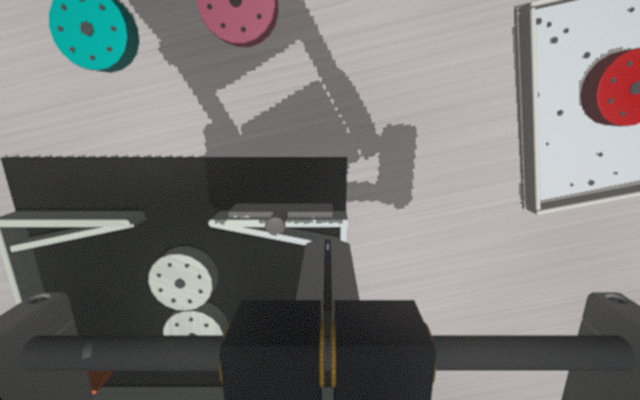

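The wrist view shows the handle cap at (277,225), left (-y) of the closed fingers. The disc hub is at (179,284), well clear of the outlet.

Run:
```python
from h import *
import pickle
c=pickle.load(open('w4.pkl','rb'))
for n,u,v,z in[('cap',277,224,58),('FL',348,222,28),('disc',179,284,23),('gapL',210,223,28),('gapR',134,223,28)]: print(n,tobin(atz(c,u,v,z)).round(1))
```

```text
cap [-11.5  96. ]
FL [ -2.2 148.8]
disc [57.1  2. ]
gapL [-1.4 36.8]
gapR [ -1.5 -24.9]
```

Emit:
arm_command(plan=[[-1,0.001,0,0.03,0],[-1,0,0,0.025,0],[-1,0,0,0.01,0],[-1,0,0,0,0],[-1,0,-0.01,0,0],[-1,0,-0.006,0,0],[-1,0,-0.006,0,0],[-1,0,-0.008,0,0],[-1,0,-0.008,0,0],[-1,0,0,0,0]])

```text
clock: 7.72
eef_pos: [556.8, 176.3, 36.4]
eef_rot: [-3.141, -0.0, 2.923]
wrist_force: [-0.7, -0.1, -0.5]
finger_gap: 0.9
finger_force: 0.0
```

Run:
```python
from h import *
st()
c=eyes.camera('scene');cv2.imwrite('pics/s5.png',cv2.resize(c['img'][100:300,260:510],None,fx=3.2,fy=3,interpolation=cv2.INTER_CUBIC)[:600,:800])
```

```text
t 7.725 bin [-9.9 93.2] z 36.4 rot [-3.141 -0.     2.923] F(bin) [-0.7 -0.3] -0.5 gap 0.8885368625888663
```

View pics/s5.png

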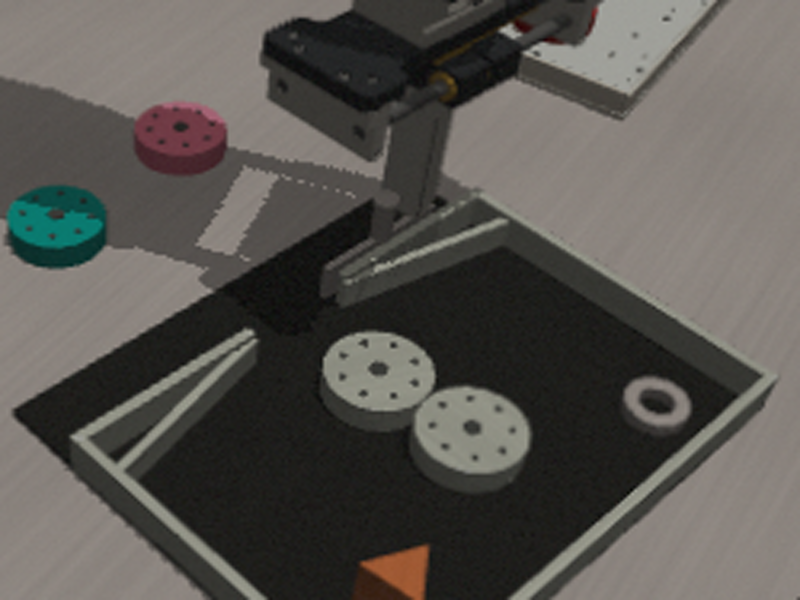

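The handle at crop (385,215) moves with the fingers, and the shutter's leading edge is now at (330,285). Continue pushing.

Emit:
arm_command(plan=[[-1,0,-0.007,0,0],[-1,0,-0.007,0,0],[-1,0,-0.007,0,0],[-1,0,-0.007,0,0],[-1,0,-0.007,0,0],[-1,0,-0.007,0,0],[-1,0,-0.006,0,0],[-1,0,-0.005,0,0],[-1,0,-0.003,0,0],[-1,0,-0.003,0,0],[-1,0,0,0,0]])

```text
clock: 9.15
eef_pos: [544.3, 119.2, 36.5]
eef_rot: [-3.141, 0.0, 2.924]
wrist_force: [0.7, 0.2, 0.0]
finger_gap: 0.2
finger_force: 0.0
```

Emit:
arm_command(plan=[[-1,0,-0.002,0,0],[-1,0,-0.002,0,0],[-1,0,-0.001,0,0],[-1,0,0,0,0]])

```text
clock: 9.65
eef_pos: [543.2, 114.4, 36.5]
eef_rot: [-3.142, 0.0, 2.924]
wrist_force: [0.1, 1.1, -0.8]
finger_gap: 0.2
finger_force: 0.3
```

```bash
python3 -c "
from h import *
st()"
```

```text
t 9.65 bin [-9.8 29.8] z 36.5 rot [-3.142  0.     2.924] F(bin) [-0.1  1.1] -0.8 gap 0.22636741489154658
```

Expected stop is at about TCP y = 20–25. Creep in small steps and watch the force.

Emit:
arm_command(plan=[[-1,0,-0.002,0,0],[-1,0,-0.002,0,0],[-1,0,0,0,0]])

```text
clock: 10.02
eef_pos: [542.2, 110.4, 36.5]
eef_rot: [-3.141, 0.0, 2.924]
wrist_force: [1.0, 0.7, -0.2]
finger_gap: 0.3
finger_force: 0.1
```

Emit:
arm_command(plan=[[-1,0,-0.001,0,0],[-1,0,-0.001,0,0],[-1,0,0,0,0]])

```text
clock: 10.4
eef_pos: [541.8, 108.6, 36.4]
eef_rot: [-3.142, -0.0, 2.924]
wrist_force: [0.5, 0.8, 1.1]
finger_gap: 0.6
finger_force: 0.4
```

Emit:
arm_command(plan=[[-1,0,-0.001,0,0],[-1,0,-0.001,0,0],[-1,0,0,0,0]])

```text
clock: 10.78
eef_pos: [541.5, 106.9, 36.5]
eef_rot: [3.141, 0.0, 2.924]
wrist_force: [0.9, 4.7, 0.5]
finger_gap: 0.3
finger_force: 2.1
```

Emit:
arm_command(plan=[[-1,0,-0.001,0,0],[-1,0,0,0,0]])

```text
clock: 11.02
eef_pos: [541.4, 106.6, 36.5]
eef_rot: [3.14, 0.0, 2.924]
wrist_force: [2.3, 10.0, -0.9]
finger_gap: 0.4
finger_force: 5.2
```

```bash
python3 -c "
from h import *
st()"
```

```text
t 11.025 bin [-9.9 21.8] z 36.5 rot [3.14  0.    2.924] F(bin) [ 0.1 10.3] -0.9 gap 0.37494079926909124
```

The force reached 10 N with no further motion, so the shutter is against its stop, at the predicted y. Back off, lift and check.

Emit:
arm_command(plan=[[-1,0,0.01,0,0],[-1,0,0.01,0,0],[-1,0,0,-0.05,0],[-1,0,0,-0.06,0],[-1,0.03,0.05,-0.04,0],[-1,0.03,0.05,0,0],[-1,0.03,0.05,0,0],[-1,0,0,0,0],[-1,0,0,0,0]])

```text
clock: 12.15
eef_pos: [492.2, 284.6, 181.6]
eef_rot: [-3.141, -0.0, 2.924]
wrist_force: [-0.8, -0.8, -0.7]
finger_gap: 0.3
finger_force: 0.0
```

Run:
```python
from h import *
st()
c=eyes.camera('scene');cv2.imwrite('pics/s6.png',cv2.resize(c['img'][120:320,260:510],None,fx=3.2,fy=3,interpolation=cv2.INTER_CUBIC)[:600,:800])
```

```text
t 12.15 bin [-96.4 184.9] z 181.6 rot [-3.141 -0.     2.924] F(bin) [-0.6 -0.9] -0.7 gap 0.3489043056336191
```

View pics/s6.png

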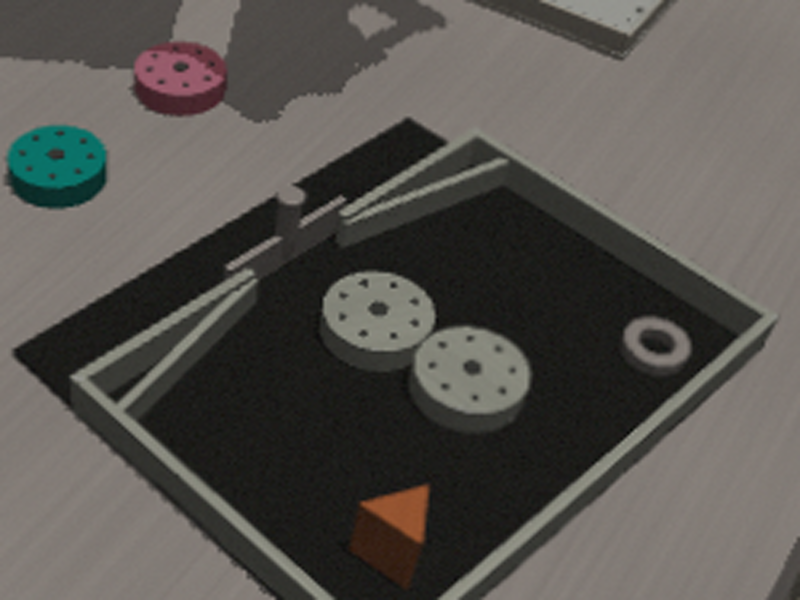

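The shutter spans the outlet, with its handle at crop (290,195) centred between the gap ends (250,275) and (343,215). Both discs lie flat inside at (378,310) and (472,367).

```bash
python3 -c "
from h import *
print(ticket.sign_off())"
```

```text
the job is handed in; nothing more can be done
None
```

The stuck disc is back inside the bin, about 55 mm behind the outlet, the shutter is shut against its stop, both discs lie flat inside, and the job was handed in at about 12 s of robot time.

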